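# Start the ring under the saucepan on a touch-free hob

### The job

Switch on the heat under the saucepan: press the hob's main button fully down with the fingertips and let it come up again, then point straight down at the touch-free round sensor in front of the ring on which the saucepan stands, fingertips two or three centimetres above its middle and not touching it, dwell there for a good two seconds and finish still pointing at it. Do not touch or point at the other ring's sensor. Pick nothing up, and leave the pans, the jars on the hob and everything else where they stand.

Things in the scene. Friction and masses are not known exactly. Their poses are not given: they have to be found in the camera images.
- hob: Fixed steel hob slab, 360 (x) by 600 (y) by 62 mm high. Origin under its centre; x points away from the robot, y to its left, z up. Ring marks 196 mm across at x = 55, y = +150 (left) and -150 mm (right). On the metal strip at x = -135 mm: sensors at y = +150 and -150, main button at y = 0, and a loose spice jar between button and each sensor, 65 to 85 mm from either.
- sensor_left: Touch-free sensor of the left ring: a fixed flat black disc 40 mm across with a thin grey circle, its top face 5 mm above the hob's top (67 mm above the counter). Origin at the centre of its top face, z up.
- sensor_right: Touch-free sensor of the right ring: the same disc in front of the right ring. Origin at the centre of its top face, z up.
- main_button (a joint): Travel of the main button, the round steel push button 30 mm across in a black housing, midway between the two sensors. 0 = up, 0.006 m = fully down. A spring brings it back; fully down takes 5 N.
- main_button_top (a point): Centre of the top face of the main button; 22 mm above the hob's top when up; it goes down with the button, whose black housing is 46 mm across and 12 mm high. Press straight down.
- saucepan: Steel saucepan standing loose on one of the two rings, left or right: 160 mm across, 100 mm high, straight tall walls, black rod handle reaching 130 mm outward roughly away from the robot. Origin at the centre of its underside, z up, handle along x.
- frying_pan: Dark shallow frying pan standing loose on the other ring: 192 mm across, 42 mm high, black rod handle 140 mm roughly away from the robot. Origin at the centre of its underside. Leave alone.
- spice_jar_a: Clear glass jar, 40 mm across, 65 mm high, loose on the hob's metal strip beside the main button. Origin at the centre of its underside. Leave alone.
- spice_jar_b: Amber glass jar, 40 mm across, 52 mm high, loose on the hob's metal strip on the other side of the main button. Origin at the centre of its underside. Leave alone.
- spatula: Spatula with wooden handle, about 240 mm long, 70 mm wide blade, under 25 mm high, lying across (along y) on the counter between robot and hob. Leave alone.
- mug: White mug, 80 mm across, 90 mm high, standing on the counter to the robot's left. Origin under its centre. Leave alone.
- bowl: White bowl, 130 mm across, 50 mm high, on the counter to the right. Origin under its centre. Leave alone.
- oil_bottle: Green glass bottle, 64 mm across, 240 mm high, on the counter to the left. Origin under its centre. Leave alone.
- pepper_mill: Dark wooden pepper mill, 52 mm across, 150 mm high, on the counter to the left. Origin under its centre. Leave alone.

How it is judged:
By the outcome, as a careful person would: the job done as asked, in the order asked, and still so for the second after the job is handed in, with the robot touching nothing.
It also fails if it takes over 35 s, if anything falls off the work surface, if the arm or the gripper's body presses on something with over 40 N, if the wrist force passes 120 N, or if a joint passes its speed limit or range.

### The arm

A 6-joint arm with a two-finger parallel gripper is mounted at the origin on the work surface. World frame = base frame: x ahead of the robot, y to its left, z up, the work surface at z = 0. Lengths are in m, angles in rad, forces in N, time in s.
With the tool pointing down it reaches from about 0.4 to 0.825 m from the base axis. Payload 7 kg.
Tool frame: the origin (TCP) lies between the finger pads, 19 mm behind the fingertips; this is the grasp point; z points along the fingers, y is the line along which they close (so a half turn about z gives the same grasp; the last joint's range is limited). The gripper opens to 88 mm and grips with 3 to 60 N. Pads are 19 mm wide; open, the fingers measure 130 mm over their backs; the gripper's body (78 mm by 193 mm) begins 47 mm behind the grasp point.
Start: joints at [-0.819, 0.359, 0.012, 0, -1.224, -0.288], TCP at [0.302, -0.604, 0.245] pointing down, gripper open.
Joint ranges: [-3.07, 3.07], [-1.43, 2.12], [-1.02, 1.25], [-3.03, 1.67], [-3.05, -0], [-3.03, 3.03]. Speed limits (rad/s): [2.39, 2.39, 3.01, 3.14, 3.14, 3.14].

### API

Orientations are given as [roll, pitch, yaw] about the fixed x, y, z axes, in that order (R = Rz(yaw) Ry(pitch) Rx(roll)).
In Python, from station import get_state, grab_frame, calibration, job_done, boxes_of, regions_of, spot_point gives the robot as it stands. The module is installed in compiled form; this text tells all that it offers.
- The arm moves only by the tool arm_command, never from a script. Its argument "commands" is a list of rows, each an object of numbers: "tx", "ty", "tz": the shift along the tool's x, y, z each as a share of 25 cm, from -1 to 1; "twist": the turn about the tool's z as a share of 180 degrees, from -1 to 1. A call has exactly 8 rows; each row is the pose to reach, as a shift and turn from the pose commanded when the call began, along the tool's axes at that moment, turning the shorter way round; what a row does not reach only later rows make up. A row lasts 1/12 s, in which the tool goes at most 41.7 mm and 7.16 degrees, less where a joint would pass 70% of its speed; a pose out of reach is approached as far as the arm can. A call with a number of a shift or a turn outside -1 to 1 is refused whole. A call with a gripper value outside its range is refused whole. "claw" is the opening, from 0 (shut) to 1 (fully open), set as the call begins (left out, the last holds). The fingers move at their own pace and stop on an object; "grip_force" is the grip in N (left out, the last holds). Time passes only in rows, so rows that repeat a pose let the fingers close, or fill a call up. It gives the time, the measured TCP pose, the force, the opening and the grip force at its end, in the units of the state.
- get_state(): the state, without advancing time (a new reading comes with each control period).
- grab_frame(name): name is "scene" or "top"; returns the picture (420x560x3 uint8, red, green, blue); there is no depth.
- calibration(name): a dict with "camera_matrix" (3x3 intrinsics, pixels), "extrinsics" (4x4, takes a point from camera to world coordinates). Camera axes: x right, y down, z forward; pixel columns grow to the right and rows downward; lengths in m; the calibration is good to about 2 mm. A picture is of the moment at which its call begins. calibration takes no time and is no camera call.
- job_done(): hands the job in; it is judged then, once.
Trained networks look in the newest picture that a camera, given by its name, has taken for a name from the list of things; names that differ only in an ending like _2 or _b are one class to them, and where a whole thing is asked for, a point or a joint stands for the part that bears it (a point fixed in the world has none). Each returns a list of dicts, best first, with "score" (0 to 1); they miss things now and then, are a little off and sometimes report something else, mostly with a low value. They report only what shows in the picture. A call takes as long as a camera call.
- boxes_of(query, camera): "rect" ([left, top, right, bottom] in pixels, round what is visible of it).
- regions_of(query, camera): "region" (420x560 bool, what is visible of it) and "rect" ([left, top, right, bottom] in pixels, round what is visible of it).
- spot_point(query, camera): "uv" ([column, row] in pixels: a listed point, or the origin of a listed thing).
The state is a dict: "t": time; "q": joint angles; "qd": joint speeds; "joint_efforts": joint torques, N m; "eef_pos": TCP position; "ee_rot": TCP orientation; "force": force on the tool from outside, world axes, zero at the start; "moment": the same for the moment, N m; "width": finger opening in m; "gripper_force": force on a finger pad.
Only numpy, scipy, OpenCV 4.12 (cv2) and the standard library are available. Lean on these libraries where they do the work, as an engineer would, in place of code of your own. Each camera call takes 0.05 s, during which the arm holds its last target. There are 200 camera calls.

## Working session

There is one attempt and no reset: what is moved stays moved. The work goes in short steps, Python scripts to look and compute and a tool call to move; the robot and the scene stay as the last step left them, time stands still between calls to the robot, and variables do not carry over. Pictures are saved under pics/ and viewed, at most 10 in all, crops included, and the job is handed in when it is done.

Besides the shell and the picture viewer there is one more tool, called after ">>>" by a JSON object that holds its "op" and its "data". arm_command: Moves the arm, as the interface text tells. Shift numbers are shares of 25 cm and turn numbers shares of 180 degrees, none past 1 either way. Its arguments: {"type":"object","properties":{"commands":{"type":"array"},"claw":{"type":"number"},"grip_force":{"type":"number"}},"required":["commands"]}

```bash
mkdir -p pics
cat > h.py <<'E'
import numpy as np, cv2
from station import *
def ray(cam,uv,z):
    c=calibration(cam);K=np.array(c["camera_matrix"]);T=np.array(c["extrinsics"])
    d=T[:3,:3]@np.linalg.inv(K)@[uv[0],uv[1],1]; o=T[:3,3]
    return (o+d*(z-o[2])/d[2]).round(4)
def proj(cam,p):
    c=calibration(cam);K=np.array(c["camera_matrix"]);T=np.linalg.inv(np.array(c["extrinsics"]))
    v=K@(T[:3,:3]@p+T[:3,3]); return v[:2]/v[2]
E
python3 - <<'E'
from h import *
for c in("top","scene"):
    f=grab_frame(c); cv2.imwrite(f"pics/{c}1.png",f[:,:,::-1])
    print(c,np.array(calibration(c)["extrinsics"])[:3,3])
    for q,z in [("sensor_left",.067),("sensor_right",.067),("main_button_top",.084),("saucepan",.062),("frying_pan",.062),("spice_jar_a",.062),("spice_jar_b",.062),("hob",0)]:
        for r in spot_point(q,c)[:2]: print(q,round(r["score"],2),np.round(r["uv"],1),ray(c,r["uv"],z))
s=get_state();print(s["t"],s["eef_pos"],s["ee_rot"],s["width"],s["force"])
E
```

```text
top [ 0.2364509  -0.01191108  1.62002882]
sensor_left 0.55 [235.  209.2] [0.5473 0.1011 0.067 ]
sensor_right 0.62 [333.7 190.8] [ 0.5976 -0.1913  0.067 ]
main_button_top 0.5 [286.6 201.4] [ 0.5643 -0.0507  0.084 ]
saucepan 0.9 [316.7 132. ] [ 0.7826 -0.1473  0.062 ]
frying_pan 0.75 [226.2 150.3] [0.7296 0.1272 0.062 ]
spice_jar_a 0.61 [314.7 192.1] [ 0.5958 -0.1353  0.062 ]
spice_jar_a 0.5 [263.4 208.9] [0.5477 0.0177 0.062 ]
spice_jar_b 0.61 [314.7 192.1] [ 0.5958 -0.1353  0.062 ]
spice_jar_b 0.5 [263.4 208.9] [0.5477 0.0177 0.062 ]
hob 0.75 [275.6 164.1] [ 0.7017 -0.0211  0.    ]
scene [ 1.23324203 -0.76829751  0.74243493]
sensor_left 0.55 [300.1 193.3] [0.511  0.1108 0.067 ]
sensor_right 0.68 [358.1 217.6] [0.7245 0.1222 0.067 ]
sensor_right 0.63 [249.3 250.3] [ 0.6042 -0.2019  0.067 ]
main_button_top 0.69 [300.7 160.1] [0.3787 0.2677 0.084 ]
main_button_top 0.43 [278.8 218.8] [ 0.5774 -0.0605  0.084 ]
saucepan 0.66 [318.4 273.8] [ 0.7889 -0.1447  0.062 ]
frying_pan 0.65 [358.  215.8] [0.7152 0.1366 0.062 ]
spice_jar_a 0.63 [265.1 239.4] [ 0.5964 -0.1354  0.062 ]
spice_jar_a 0.57 [290.  209.5] [0.5459 0.0232 0.062 ]
spice_jar_b 0.63 [265.1 239.4] [ 0.5964 -0.1354  0.062 ]
spice_jar_b 0.57 [290.  209.5] [0.5459 0.0232 0.062 ]
0.9 [ 0.30192524 -0.60368319  0.24538728] [-3.14155524e+00  1.92727078e-05 -2.67782615e+00] 0.08747898892792658 [-0.33446849  0.52363578  0.19261945]
```

View pics/top1.png

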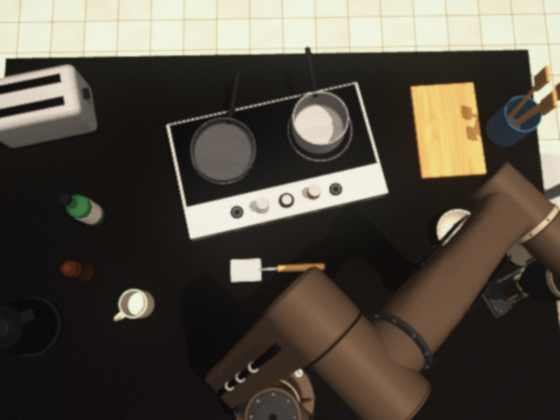

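View pics/scene1.png

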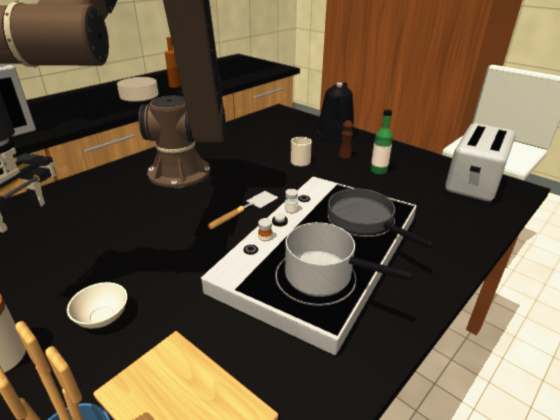

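The saucepan is on the right ring (top ≈(320,125)). In the top picture the right sensor is at ≈(336,189), the button at ≈(287,200) and the left sensor at ≈(237,212), with a jar on either side of the button. I'll refine these before moving.

Run:
```python
from h import *
from scipy.optimize import least_squares
obs={}
for c,pts in (("top",{"R":(336,189),"L":(237,212)}),("scene",{"R":(250,249),"L":(304,198)})):
    f=cv2.imread(f"pics/{c}1.png"); g=cv2.cvtColor(f,cv2.COLOR_BGR2GRAY)
    for k,(u,v) in pts.items():
        w=cv2.resize(g[v-12:v+13,u-12:u+13],None,fx=8,fy=8,interpolation=cv2.INTER_CUBIC)
        n,l,st,ce=cv2.connectedComponentsWithStats((w<110).astype(np.uint8))
        i=min(range(1,n),key=lambda i:np.hypot(*(ce[i]-100)) if st[i,4]>500 else 1e9)
        b=st[i]; uv=np.array([u-12,v-12])+(ce[i]+.5)/8-.5
        obs[c,k]=uv; print(c,k,uv.round(1),(b[:4]/8).round(1),ray(c,uv,.067))
a=[]
for c,(x0,y0,x1,y1) in (("top",(222,172,352,222)),("scene",(235,180,325,265))):
    f=cv2.imread(f"pics/{c}1.png")[y0:y1,x0:x1]; k=6 if c=="top" else 5
    cv2.imwrite(f"pics/{c}c.png",cv2.resize(f,None,fx=k,fy=k,interpolation=cv2.INTER_CUBIC))
```

```text
top R [335.1 188.9] [ 6.   6.8 11.4 11.1] [ 0.6032 -0.1956  0.067 ]
top L [236.5 211.9] [ 6.1  6.6 11.5 11.2] [0.5392 0.0969 0.067 ]
scene R [250.4 249.2] [ 5.8  8.1 14.4  9.5] [ 0.603 -0.197  0.067]
scene L [303.6 198.3] [ 6.   9.5 12.1  6.6] [0.5389 0.0951 0.067 ]
```

View pics/topc.png

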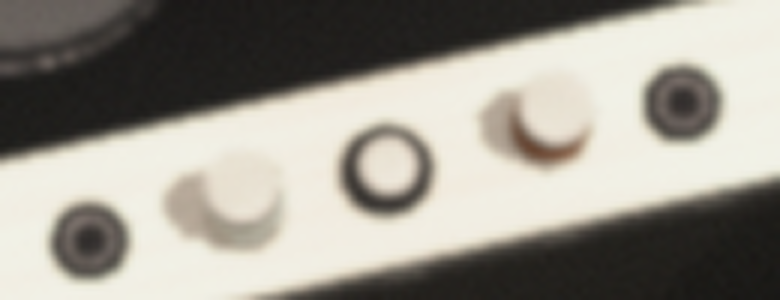

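View pics/scenec.png

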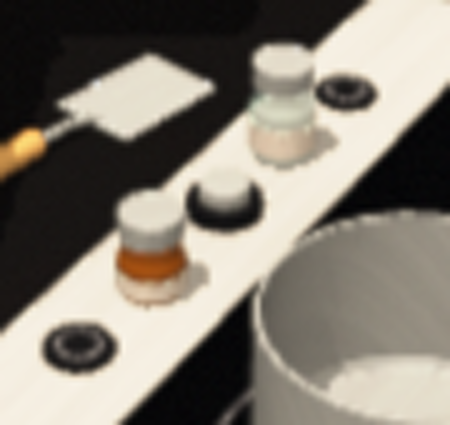

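Both cameras agree: right sensor (0.603, -0.196), button (0.571, -0.050), hob yaw ≈ 0.216. I'll approach high with the fingers shut.

>>> {"op": "arm_command", "data": {"commands": [{"tx":-0.08,"ty":0.06},{"tx":-0.2,"ty":0.155},{"tx":-0.33,"ty":0.255},{"tx":-0.46,"ty":0.355},{"tx":-0.59,"ty":0.455},{"tx":-0.72,"ty":0.555},{"tx":-0.85,"ty":0.655},{"tx":-0.976,"ty":0.75}], "claw": 0, "grip_force": 20}}

```text
invalid input
```

>>> {"op": "arm_command", "data": {"commands": [{"tx":-0.13,"ty":0.1,"twist":0.01},{"tx":-0.26,"ty":0.2,"twist":0.02},{"tx":-0.39,"ty":0.3,"twist":0.03},{"tx":-0.52,"ty":0.4,"twist":0.04},{"tx":-0.65,"ty":0.5,"twist":0.05},{"tx":-0.77,"ty":0.595,"twist":0.06},{"tx":-0.88,"ty":0.68,"twist":0.07},{"tx":-0.976,"ty":0.75,"twist":0.079}]}}

```text
invalid input
```

Run:
```python
from h import *
s=get_state();print(s)
```

```text
{'t': 0.9, 'q': array([-8.18913749e-01,  3.58557635e-01,  1.19002842e-02, -8.34479109e-06,
       -1.22409763e+00, -2.88113244e-01]), 'qd': array([-6.95116225e-04,  3.67499504e-04,  4.27354782e-04, -4.86899804e-05,
       -3.69058586e-04,  1.05727692e-03]), 'joint_efforts': array([ 3.55192860e-04, -5.82352781e+01,  2.93295246e+01,  7.00211227e+00,
        1.24256930e-02, -4.53829887e-05]), 'eef_pos': array([ 0.30192524, -0.60368319,  0.24538728]), 'ee_rot': array([-3.14155524e+00,  1.92727078e-05, -2.67782615e+00]), 'force': array([-0.33446849,  0.52363578,  0.19261945]), 'moment': array([ 0.05253641, -0.03813254,  0.01295043]), 'gripper_force': 0.0, 'width': 0.08747898892792658}
```

>>> {"op": "arm_command", "data": {"commands": [{"tx":-0.08,"ty":0.06,"tz":0,"twist":0},{"tx":-0.2,"ty":0.155,"tz":0,"twist":0},{"tx":-0.33,"ty":0.255,"tz":0,"twist":0},{"tx":-0.46,"ty":0.355,"tz":0,"twist":0},{"tx":-0.59,"ty":0.455,"tz":0,"twist":0},{"tx":-0.72,"ty":0.555,"tz":0,"twist":0},{"tx":-0.85,"ty":0.655,"tz":0,"twist":0},{"tx":-0.976,"ty":0.75,"tz":0,"twist":0}], "claw": 0, "grip_force": 20}}

```text
t: 1.57
eef_pos: [0.4368, -0.3249, 0.2457]
ee_rot: [-3.141, 0.001, -2.678]
force: [0.5, 0.2, -0.6]
width: 0.0399
gripper_force: 0.0
```

>>> {"op": "arm_command", "data": {"commands": [{"tx":-0.13,"ty":0.1,"tz":0,"twist":0.01},{"tx":-0.26,"ty":0.2,"tz":0,"twist":0.02},{"tx":-0.39,"ty":0.3,"tz":0,"twist":0.03},{"tx":-0.52,"ty":0.4,"tz":0,"twist":0.04},{"tx":-0.65,"ty":0.5,"tz":0,"twist":0.05},{"tx":-0.77,"ty":0.595,"tz":0,"twist":0.06},{"tx":-0.88,"ty":0.68,"tz":0,"twist":0.07},{"tx":-0.976,"ty":0.75,"tz":0,"twist":0.079}]}}

```text
t: 2.23
eef_pos: [0.5714, -0.0475, 0.2457]
ee_rot: [3.142, 0.001, -2.926]
force: [1.0, -0.3, 0.1]
width: 0.0005
gripper_force: 0.0
```

>>> {"op": "arm_command", "data": {"commands": [{"tx":0,"ty":0,"tz":0.03,"twist":0},{"tx":0,"ty":0,"tz":0.08,"twist":0},{"tx":0,"ty":0,"tz":0.14,"twist":0},{"tx":0,"ty":0,"tz":0.18,"twist":0},{"tx":0,"ty":0,"tz":0.2,"twist":0},{"tx":0,"ty":0,"tz":0.2,"twist":0},{"tx":0,"ty":0,"tz":0.2,"twist":0},{"tx":0,"ty":0,"tz":0.2,"twist":0}]}}

```text
t: 2.9
eef_pos: [0.5711, -0.0502, 0.1962]
ee_rot: [-3.141, 0.001, -2.926]
force: [-0.4, -0.5, -0.1]
width: 0.0003
gripper_force: 0.0
```

Run:
```python
from h import *
s=get_state();print(s["t"],s["eef_pos"],s["ee_rot"],s["width"],s["force"],s["q"])
e=s["eef_pos"];y=s["ee_rot"][2]
def tool(t):
    d=np.array(t)-e[:2]; return np.array([d@[np.cos(y),np.sin(y)],d@[np.sin(y),-np.cos(y)]])/.25
print("to button",tool((.571,-.050)),"to sensor",tool((.603,-.1963)),"twist",-(.2156-np.pi-y)/np.pi)
f=grab_frame("scene")[60:280,170:430]; cv2.imwrite("pics/s2.png",cv2.resize(f,None,fx=2.6,fy=2.6,interpolation=cv2.INTER_CUBIC)[:,:,::-1])
```

```text
2.9 [ 0.57109927 -0.05020814  0.19622419] [-3.14131048e+00  1.24316861e-03 -2.92612605e+00] 0.0002534520274082539 [-0.38410718 -0.45935963 -0.11804379] [ 2.53660587e-01  2.29383176e-01 -2.87852297e-01  3.79280910e-04
 -1.05232940e+00 -1.60917824e+00]
to button [0.00020988 0.00089821] to sensor [ 2.87325173e-04 -5.98136873e-01] twist -4.2461425172608816e-05
```

View pics/s2.png

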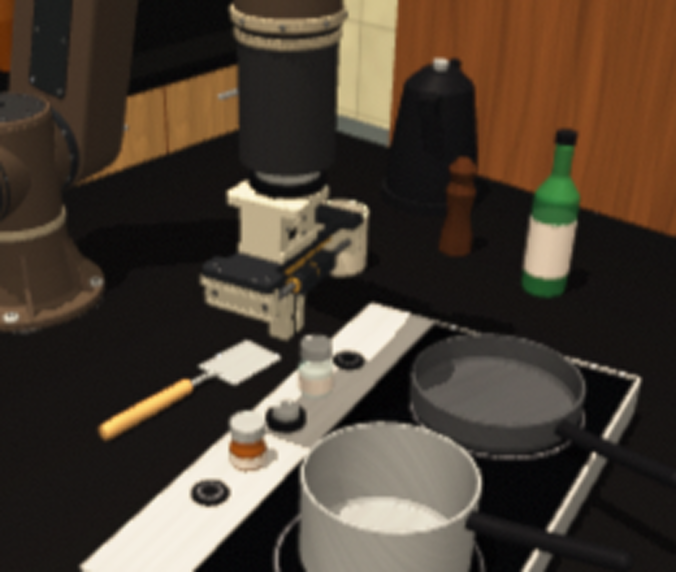

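The shut fingers are directly above the button (picture ≈(286,410)), clear of both jars. Next I'll lower them.

>>> {"op": "arm_command", "data": {"commands": [{"tx":0,"ty":0,"tz":0.06,"twist":0},{"tx":0,"ty":0,"tz":0.14,"twist":0},{"tx":0,"ty":0,"tz":0.22,"twist":0},{"tx":0,"ty":0,"tz":0.29,"twist":0},{"tx":0,"ty":0,"tz":0.33,"twist":0},{"tx":0,"ty":0,"tz":0.352,"twist":0},{"tx":0,"ty":0,"tz":0.352,"twist":0},{"tx":0,"ty":0,"tz":0.352,"twist":0}]}}

```text
t: 3.62
eef_pos: [0.5712, -0.05, 0.1081]
ee_rot: [-3.141, 0.001, -2.926]
force: [0.1, 0.0, 0.8]
width: 0.0005
gripper_force: 0.0
```

>>> {"op": "arm_command", "data": {"commands": [{"tx":0,"ty":0,"tz":0.006,"twist":0},{"tx":0,"ty":0,"tz":0.012,"twist":0},{"tx":0,"ty":0,"tz":0.018,"twist":0},{"tx":0,"ty":0,"tz":0.024,"twist":0},{"tx":0,"ty":0,"tz":0.03,"twist":0},{"tx":0,"ty":0,"tz":0.034,"twist":0},{"tx":0,"ty":0,"tz":0.034,"twist":0},{"tx":0,"ty":0,"tz":0.034,"twist":0}]}}

```text
t: 4.28
eef_pos: [0.571, -0.0499, 0.0991]
ee_rot: [-3.141, 0.001, -2.926]
force: [0.1, -0.2, 3.2]
width: 0.0005
gripper_force: 1.8
```

>>> {"op": "arm_command", "data": {"commands": [{"tx":0,"ty":0,"tz":0.003,"twist":0},{"tx":0,"ty":0,"tz":0.006,"twist":0},{"tx":0,"ty":0,"tz":0.009,"twist":0},{"tx":0,"ty":0,"tz":0.012,"twist":0},{"tx":0,"ty":0,"tz":0.012,"twist":0},{"tx":0,"ty":0,"tz":0.012,"twist":0},{"tx":0,"ty":0,"tz":0.012,"twist":0},{"tx":0,"ty":0,"tz":0.012,"twist":0}]}}

```text
t: 4.95
eef_pos: [0.5711, -0.0499, 0.097]
ee_rot: [-3.141, 0.001, -2.926]
force: [-2.6, 1.5, 12.8]
width: 0.0006
gripper_force: 6.2
```

Bottomed out: 12.8 N against the 5 N spring, after 6 mm of travel. Rising straight up, then moving high over the jar to the right sensor.

>>> {"op": "arm_command", "data": {"commands": [{"tx":0,"ty":0,"tz":-0.02,"twist":0},{"tx":0,"ty":0,"tz":-0.06,"twist":0},{"tx":0,"ty":0,"tz":-0.13,"twist":0},{"tx":0,"ty":0,"tz":-0.21,"twist":0},{"tx":0,"ty":0,"tz":-0.29,"twist":0},{"tx":0,"ty":0,"tz":-0.36,"twist":0},{"tx":0,"ty":0,"tz":-0.4,"twist":0},{"tx":0,"ty":0,"tz":-0.4,"twist":0}]}}

```text
t: 5.62
eef_pos: [0.5714, -0.05, 0.1981]
ee_rot: [-3.141, 0.003, -2.926]
force: [-0.4, -0.3, 0.5]
width: 0.0008
gripper_force: 0.0
```

>>> {"op": "arm_command", "data": {"commands": [{"tx":0,"ty":-0.04,"tz":0,"twist":0},{"tx":0,"ty":-0.13,"tz":0,"twist":0},{"tx":0,"ty":-0.25,"tz":0,"twist":0},{"tx":0,"ty":-0.37,"tz":0,"twist":0},{"tx":0,"ty":-0.48,"tz":0,"twist":0},{"tx":0,"ty":-0.56,"tz":0,"twist":0},{"tx":0,"ty":-0.599,"tz":0,"twist":0},{"tx":0,"ty":-0.599,"tz":0,"twist":0}]}}

```text
t: 6.28
eef_pos: [0.6019, -0.1984, 0.1938]
ee_rot: [3.141, -0.003, -2.929]
force: [0.2, 0.2, 0.2]
width: 0.0004
gripper_force: 0.0
```

Run:
```python
from h import *
s=get_state();print(s["t"],s["eef_pos"],s["ee_rot"],s["force"])
f=grab_frame("scene")[130:310,190:430]; cv2.imwrite("pics/s3.png",cv2.resize(f,None,fx=3,fy=3,interpolation=cv2.INTER_CUBIC)[:,:,::-1])
e=s["eef_pos"];y=s["ee_rot"][2];d=np.array((.603,-.1963))-e[:2]
print(d@[np.cos(y),np.sin(y)]/.25,d@[np.sin(y),-np.cos(y)]/.25)
```

```text
6.2833 [ 0.60192482 -0.19839552  0.19381759] [ 3.14074278e+00 -2.97154424e-03 -2.92865549e+00] [0.19176736 0.19857157 0.20668182]
-0.005974990898768275 0.007283874190246331
```

View pics/s3.png

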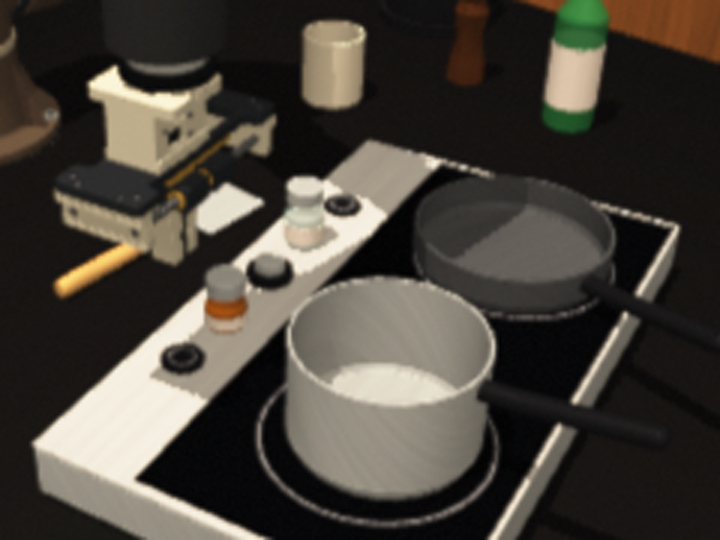

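The fingers are above the right sensor (≈(182,357)). The jars and pans are undisturbed and the button is up. I'll lower to 25 mm above the sensor.

>>> {"op": "arm_command", "data": {"commands": [{"tx":0,"ty":0,"tz":0.03,"twist":0},{"tx":0,"ty":0,"tz":0.1,"twist":0},{"tx":0,"ty":0,"tz":0.18,"twist":0},{"tx":0,"ty":0,"tz":0.25,"twist":0},{"tx":0,"ty":0,"tz":0.3,"twist":0},{"tx":0,"ty":0,"tz":0.33,"twist":0},{"tx":0,"ty":0,"tz":0.34,"twist":0},{"tx":0,"ty":0,"tz":0.34,"twist":0}]}}

```text
t: 7.0
eef_pos: [0.6024, -0.1956, 0.1103]
ee_rot: [3.141, -0.001, -2.925]
force: [-0.2, -1.5, 0.4]
width: 0.0007
gripper_force: 0.0
```

>>> {"op": "arm_command", "data": {"commands": [{"tx":0,"ty":0,"tz":0,"twist":0},{"tx":0,"ty":0,"tz":0,"twist":0},{"tx":0,"ty":0,"tz":0,"twist":0},{"tx":0,"ty":0,"tz":0,"twist":0},{"tx":0,"ty":0,"tz":0,"twist":0},{"tx":0,"ty":0,"tz":0,"twist":0},{"tx":0,"ty":0,"tz":0,"twist":0},{"tx":0,"ty":0,"tz":0,"twist":0}]}}

```text
t: 7.67
eef_pos: [0.6027, -0.1963, 0.1109]
ee_rot: [-3.142, 0.0, -2.926]
force: [0.3, 0.1, 0.6]
width: 0.0004
gripper_force: 0.0
```

Run:
```python
from h import *
s=get_state();print(s["t"],s["eef_pos"],s["ee_rot"],s["force"])
f=grab_frame("scene")[130:310,190:430]; cv2.imwrite("pics/s4.png",cv2.resize(f,None,fx=3,fy=3,interpolation=cv2.INTER_CUBIC)[:,:,::-1])
```

```text
7.6667 [ 0.60266507 -0.19633273  0.11093402] [-3.14154880e+00  8.51559426e-05 -2.92602242e+00] [0.34551048 0.06789475 0.61699071]
```

View pics/s4.png

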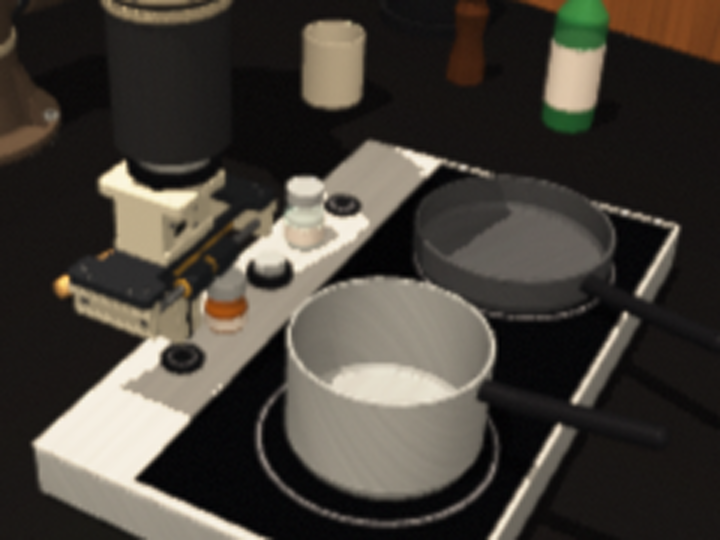

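The fingertips sit just above the right sensor (≈(182,340) against the disc at (182,357)), with nothing disturbed. Dwelling here.

>>> {"op": "arm_command", "data": {"commands": [{"tx":0,"ty":0,"tz":0,"twist":0},{"tx":0,"ty":0,"tz":0,"twist":0},{"tx":0,"ty":0,"tz":0,"twist":0},{"tx":0,"ty":0,"tz":0,"twist":0},{"tx":0,"ty":0,"tz":0,"twist":0},{"tx":0,"ty":0,"tz":0,"twist":0},{"tx":0,"ty":0,"tz":0,"twist":0},{"tx":0,"ty":0,"tz":0,"twist":0}]}}

```text
t: 8.38
eef_pos: [0.6026, -0.1963, 0.1109]
ee_rot: [-3.142, -0.0, -2.926]
force: [0.5, -0.1, -0.2]
width: 0.0004
gripper_force: 0.0
```

>>> {"op": "arm_command", "data": {"commands": [{"tx":0,"ty":0,"tz":0,"twist":0},{"tx":0,"ty":0,"tz":0,"twist":0},{"tx":0,"ty":0,"tz":0,"twist":0},{"tx":0,"ty":0,"tz":0,"twist":0},{"tx":0,"ty":0,"tz":0,"twist":0},{"tx":0,"ty":0,"tz":0,"twist":0},{"tx":0,"ty":0,"tz":0,"twist":0},{"tx":0,"ty":0,"tz":0,"twist":0}]}}

```text
t: 9.05
eef_pos: [0.6027, -0.1963, 0.1109]
ee_rot: [-3.142, 0.0, -2.926]
force: [-0.1, -0.2, -1.6]
width: 0.0004
gripper_force: 0.0
```

>>> {"op": "arm_command", "data": {"commands": [{"tx":0,"ty":0,"tz":0,"twist":0},{"tx":0,"ty":0,"tz":0,"twist":0},{"tx":0,"ty":0,"tz":0,"twist":0},{"tx":0,"ty":0,"tz":0,"twist":0},{"tx":0,"ty":0,"tz":0,"twist":0},{"tx":0,"ty":0,"tz":0,"twist":0},{"tx":0,"ty":0,"tz":0,"twist":0},{"tx":0,"ty":0,"tz":0,"twist":0}]}}

```text
t: 9.72
eef_pos: [0.6027, -0.1963, 0.1109]
ee_rot: [3.142, -0.0, -2.926]
force: [-0.4, -0.6, 0.7]
width: 0.0004
gripper_force: 0.0
```

>>> {"op": "arm_command", "data": {"commands": [{"tx":0,"ty":0,"tz":0,"twist":0},{"tx":0,"ty":0,"tz":0,"twist":0},{"tx":0,"ty":0,"tz":0,"twist":0},{"tx":0,"ty":0,"tz":0,"twist":0},{"tx":0,"ty":0,"tz":0,"twist":0},{"tx":0,"ty":0,"tz":0,"twist":0},{"tx":0,"ty":0,"tz":0,"twist":0},{"tx":0,"ty":0,"tz":0,"twist":0}]}}

```text
t: 10.38
eef_pos: [0.6027, -0.1963, 0.1109]
ee_rot: [3.142, -0.0, -2.926]
force: [-0.1, -0.5, -0.5]
width: 0.0006
gripper_force: 0.0
```

```bash
python3 -c "
from h import *
s=get_state();print(s['t'],s['eef_pos'],s['force']);print(job_done())"
```

```text
10.3833 [ 0.60265937 -0.19626437  0.11085994] [-0.14432676 -0.51811246 -0.46881564]
the job is handed in; nothing more can be done
None
```

The job is handed in: I pressed the main button fully down and released it, then held the fingertips about 25 mm above the right (saucepan) sensor for over 3 s, still pointing there at 10.4 s with nothing else touched.

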